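Slide the loaf board out over the block's edge

ROBOT

A 6-joint arm with a two-finger parallel gripper is mounted at the origin on the work surface. World frame = base frame: x ahead of the robot, y to its left, z up, the work surface at z = 0. Lengths are in m, angles in rad, forces in N, time in s.
With the tool pointing down it reaches from about 0.35 to 0.975 m from the base axis. Payload 7.1 kg.
Tool frame: the origin (TCP) lies at the very end of the fingers, on their centre line; the grasp point (between the pads) lies 19 mm behind it; z points along the fingers, y is the direction in which the jaws open and shut (so a half turn about z gives the same grasp; the last joint's range is limited). The gripper opens to 88 mm and grips with 3 to 60 N. Pads are 20 mm wide; open, the fingers measure 115 mm over their backs; the gripper's body (75 mm by 178 mm) begins 61 mm behind the grasp point.
Start: joints at [1.169, 0.423, 1.63, -0, 1.089, -0.019], TCP at [0.233, 0.58, 0.223] pointing down, gripper open.
Joint ranges: [-3, 3], [-0.9, 2.11], [0.09, 2.58], [-1.31, 4.45], [0.11, 2.69], [-2.54, 2.54]. Speed limits (rad/s): [2.39, 2.39, 3.01, 3.14, 3.14, 3.14].

INTERFACE

Orientations are given as a unit quaternion [w, x, y, z].
In Python, from cell import ctrl gives the robot as it stands.
- The arm moves only by the tool send_rows, never from a script. Its argument "series" is a list of rows, each an object with "translation": the shift along the world's x, y, z in mm, a list of three; "twist": the turn about the world's z in rad; "jaw": the opening, from 0 (shut) to 1 (fully open). In form: [{"translation": [x, y, z], "twist": twist, "jaw": jaw}, ...]. A call has 1 to 5 rows; each row is the pose to reach, as a shift and turn from the pose measured when the call began; what a row does not reach only later rows make up. A row lasts 1/8 s, in which the tool goes at most 62.5 mm and 10.7 degrees, less where a joint would pass 70% of its speed; a pose out of reach is approached as far as the arm can. A call with a gripper value outside its range is refused whole. The fingers move at their own pace and stop on an object; "grip_force" is the grip in N (left out, the last holds). Time passes only in rows, so rows that repeat a pose let the fingers close. It gives the time, the measured TCP pose, the force and the opening at its end, in the units of the state.
- ctrl.observe(): the state, without advancing time (a new reading comes with each control period).
- ctrl.read_camera(name): name is "side" or "top"; returns a dict with "frame" (420x560x3 uint8, red, green, blue), "intrinsics" (3x3 intrinsics, pixels), "R" (3x3) and "t" (3): a world point X has camera coordinates R X + t. Camera axes: x right, y down, z forward; pixel columns grow to the right and rows downward; lengths in m; the calibration is good to about 2 mm. A picture is of the moment at which its call begins. There is no depth.
- ctrl.hand_in(): hands the job in, once; it reports no verdict.
The state is a dict: "clock": time; "joints": joint angles; "qd": joint speeds; "effort": joint torques, N m; "position": TCP position; "eef_rot": TCP orientation; "ft_force": force on the tool from outside, world axes, zero at the start; "ft_torque": the same for the moment, N m; "opening": opening from 0.0 (shut) to 1.0 (fully open).
Only numpy, scipy, OpenCV 4.12 (cv2) and the standard library are available. Lean on these libraries where they do the work, as an engineer would, in place of code of your own. Each camera call takes 0.05 s, during which the arm holds its last target. There are 200 camera calls.

TASK

Push the thin loaf board flat across the white pastry block until its blue grip end, and no more than that, sticks out over the steel-trimmed edge, with the line between blue and bare wood lying along that edge, so that the baker can take hold of it from below. Just push it with the fingers, do not pick it up or tip it, and leave everything else where it stands.

Things in the scene. Friction and masses are not known exactly. Their poses are not given: they have to be found in the camera images.
- block: White pastry block, fixed to the counter, 320 mm (its x) by 420 mm (its y) and 40 mm high. Origin at the centre of its underside, on the counter; z up. Its -y side (the robot's right) is the edge trimmed with dark steel (a 14 mm strip along the top and down the side). It stands turned by up to 15 degrees.
- edge (a point): Middle of the steel-trimmed edge of the block, at the level of its top face (40 mm above the counter), exactly on the outer face; axes as the block's: x runs along the edge, y points inwards over the block, -y outwards over the counter.
- loaf_board: Thin flat loose loaf board of plywood, 110 mm (its x) by 180 mm (its y), 8 mm thick, about 0.1 kg, lying flat on the block. Origin at the centre of its underside. The last 40 mm at its -y end are blue (the grip end), the other 140 mm bare wood. The blue end faces the steel-trimmed edge, up to about 16 degrees askew. It is too wide and too long to be gripped from above; it slides with friction and stops when the push stops.
- line (a point): Middle of the straight line between the blue end and the bare wood on the top face of the loaf board; axes as the loaf board's: the blue end reaches from here 40 mm to -y, the bare wood 140 mm to +y.
- spice_jar: small round spice jar with a red cap, 42 mm across, 60 mm high, standing on the block; loose bystander, leave alone. Origin at the centre of its underside.
- cutter: round copper biscuit cutter (open ring), 52 mm across, 30 mm high, standing on the block; loose bystander, leave alone. Origin at the centre of its underside.
- yeast_tin: small round tin with a green label, 48 mm across, 45 mm high, standing on the block; loose bystander, leave alone. Origin at the centre of its underside.
- orange_bowl: orange plastic bowl, 170 mm across, 85 mm high, standing on the kitchen scale right of the block; loose bystander, leave alone. Origin at the centre of its underside.
- basket: pale oblong proving basket, 280 x 130 mm, 75 mm high, on the counter left of the block; loose bystander, leave alone. Origin at the centre of its underside.
- jug: clear measuring jug with a handle, 100 mm across, 140 mm high, on the counter beyond and left of the block; loose bystander, leave alone. Origin at the centre of its underside.
- steel_cup: steel cup, 90 mm across, 90 mm high, on the counter beyond and right of the block; loose bystander, leave alone. Origin at the centre of its underside.
- scale: black kitchen scale, 220 x 170 mm, 40 mm high, right of the block, fixed. Origin at the centre of its underside.
Not all that is in view belongs to the job. There is more than one size of the loaf_board; the job needs the smaller.

How it is judged:
By the outcome, as a careful person would: the job done as asked, in the order asked, and still so for the second after the job is handed in, with the robot touching nothing.
It also fails if it takes over 35 s, if anything falls off the work surface, if the arm or the gripper's body presses on something with over 40 N, if the wrist force passes 120 N, or if a joint passes its speed limit or range.

## Working session

There is one attempt and no reset: what is moved stays moved. The work goes in short steps, Python scripts to look and compute and a tool call to move; the robot and the scene stay as the last step left them, time stands still between calls to the robot, and variables do not carry over. Pictures are saved under pics/ and viewed, about 8 in all and at most 12, crops included, and the job is handed in when it is done.

Besides the shell and the picture viewer there is one more tool, called after "Emit:" by a JSON object that holds its "name" and its "arguments". send_rows: Moves the arm, as the interface text tells. Its arguments: {"type":"object","properties":{"series":{"type":"array","items":{"type":"object","properties":{"translation":{"type":"array","items":{"type":"number"}},"twist":{"type":"number"},"jaw":{"type":"number"}}}},"grip_force":{"type":"number"}},"required":["series"]}

```bash
mkdir -p pics
cat > h.py <<'E'
import numpy as np,cv2,sys
from cell import ctrl
def snap(n,tag):
    c=ctrl.read_camera(n); np.savez(f'pics/{tag}.npz',**{k:np.array(v) for k,v in c.items()})
    cv2.imwrite(f'pics/{tag}.png',c['frame'][:,:,::-1]); return c
def ray(c,uv,z):
    K=np.array(c['intrinsics']);R=np.array(c['R']);t=np.array(c['t'])
    o=-R.T@t; d=R.T@np.linalg.inv(K)@np.array([uv[0],uv[1],1.]); return o+d*(z-o[2])/d[2]
def proj(c,X):
    p=np.array(c['intrinsics'])@(np.array(c['R'])@np.array(X)+np.array(c['t'])); return p[:2]/p[2]
def crop(c,x0,y0,w,h,s,name):
    f=np.array(c['frame'])[y0:y0+h,x0:x0+w,::-1]; cv2.imwrite(name,cv2.resize(f,None,fx=s,fy=s,interpolation=cv2.INTER_CUBIC))
E
python3 - <<'E'
from h import *
a=snap('top','t0');b=snap('side','s0')
for c in(a,b): print(-np.array(c['R']).T@np.array(c['t']))
print(ctrl.observe())
E
```

```text
[ 0.2469257  -0.03713916  1.40610003]
[0.30854617 0.83965822 0.97993867]
{'clock': 0.1, 'joints': array([ 1.16895452e+00,  4.23769617e-01,  1.63055656e+00,  2.07831243e-06,
        1.08855235e+00, -1.89820486e-02]), 'qd': array([-0.00064092, -0.00226987, -0.00244019,  0.00045426, -0.00061509,
        0.00178393]), 'effort': array([-1.98733164e-05, -5.45611167e+01, -2.74323553e+01,  6.45555882e-02,
        1.87303580e-02, -3.38937582e-05]), 'position': array([0.23327029, 0.57934261, 0.22199857]), 'eef_rot': array([-1.35185725e-04,  1.90263285e-01,  9.81732891e-01, -6.28565188e-04]), 'ft_force': array([-0.46624809, -0.40115879, -1.09400126]), 'ft_torque': array([-0.00259672, -0.02142259,  0.00824874]), 'opening': 1.005367741923581}
```

View pics/t0.png

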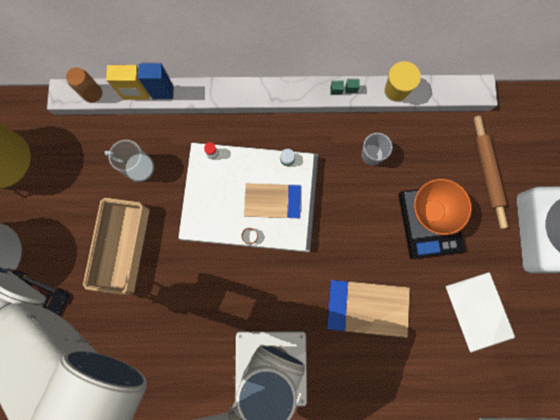

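View pics/s0.png

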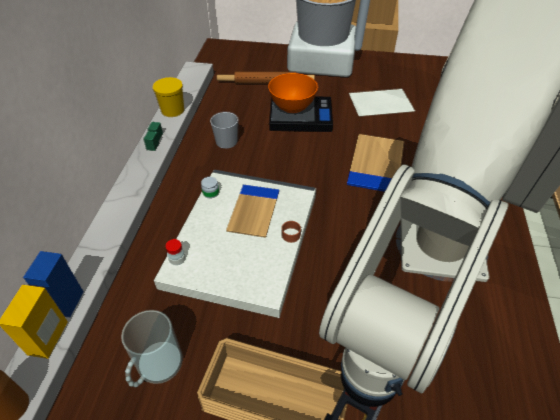

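Top view: the block spans about (180–318, 143–250), with its steel edge on the right near x≈313. The small board is at (245–301, 183–218), blue end right. The cutter at (250,236), jar (210,149) and tin (288,157) stand clear. The larger board lies on the counter at (370,308). Next I'll enlarge both views.

Run:
```python
from h import *
a=np.load('pics/t0.npz');b=np.load('pics/s0.npz')
crop(a,175,138,150,118,5,'pics/tc.png'); crop(b,150,165,175,150,4,'pics/sc.png')
```

```text
(no output)
```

View pics/tc.png

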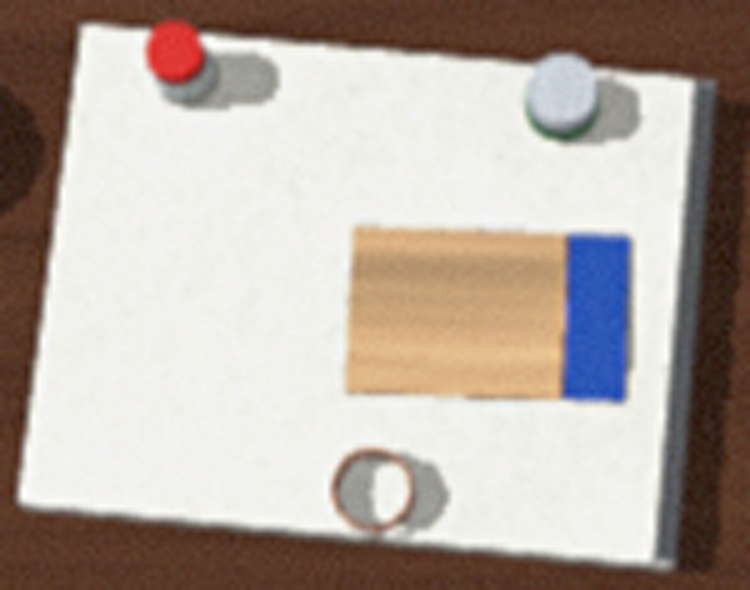

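View pics/sc.png

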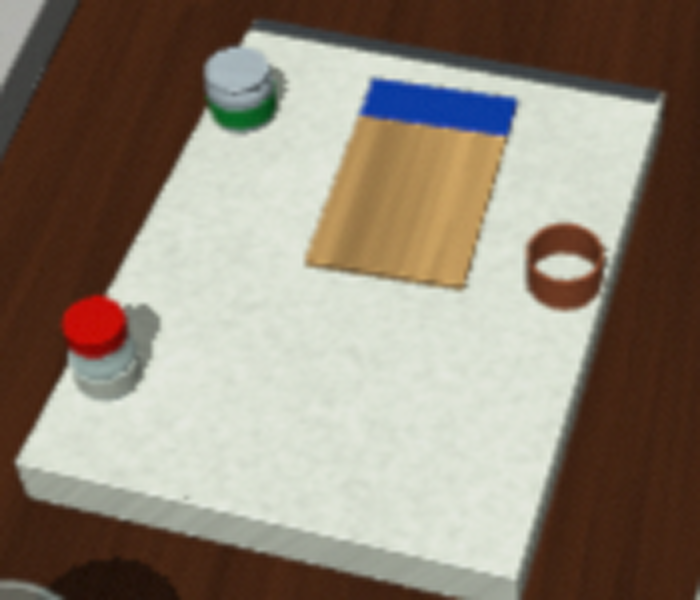

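```bash
cat > m.py <<'E'
from h import *
def full(p,x0,y0,s): return np.array([x0+(p[0]+.5)/s-.5,y0+(p[1]+.5)/s-.5])
def tri(a,pa,b,pb):
    P=[np.array(c['intrinsics'])@np.c_[c['R'],c['t']] for c in(a,b)]
    X=cv2.triangulatePoints(P[0],P[1],pa.reshape(2,1),pb.reshape(2,1)).ravel();return X[:3]/X[3]
E
python3 - <<'E'
from m import *
np.set_printoptions(precision=4,suppress=True)
a=np.load('pics/t0.npz');b=np.load('pics/s0.npz')
T=dict(EF=(714,78),EN=(672,568),BF=(82,23),BN=(18,507),bF=(630,234),bN=(626,400),lF=(568,233),lN=(563,398),rF=(355,228),rN=(347,393))
S=dict(EF=(255,20),EN=(664,95),BF=(17,462),BN=(518,580),bF=(371,78),bN=(517,98),lF=(358,116),lN=(509,135),rF=(306,265),rN=(465,288))
G={}
for k in T:
    pa=full(T[k],175,138,5);pb=full(S[k],150,165,4);z=.04 if k[0] in'EB' else .048
    A=ray(a,pa,z);B=ray(b,pb,z);G[k]=(A+B)/2
    print(k,A[:2],B[:2],tri(a,pa,b,pb))
d=lambda p,q:(np.linalg.norm((G[p]-G[q])[:2]),np.degrees(np.arctan2(*(G[p]-G[q])[[1,0]])))
for p,q in[('EF','EN'),('BF','BN'),('BF','EF'),('BN','EN'),('lF','lN'),('rF','rN'),('bF','bN'),('rF','bF'),('rN','bN')]:print(p,q,d(p,q))
for n,p,x0,y0,z in[('tin',(562,90),0,0,.085),('cutter',(373,490),0,0,.07),('jar',(175,50),0,0,.1)]:
    print(n,ray(a,full(p,175,138,5),z))
E
```

```text
EF [ 0.6793 -0.1555] [ 0.6773 -0.1546] [ 0.6785 -0.1556  0.0392]
EN [ 0.3579 -0.1226] [ 0.3595 -0.1222] [ 0.3588 -0.1227  0.0394]
BF [0.7206 0.2618] [0.7183 0.2609] [0.719  0.2614 0.0411]
BN [0.3988 0.2933] [0.4006 0.2937] [0.3998 0.2935 0.0395]
bF [ 0.5727 -0.0986] [ 0.5736 -0.098 ] [ 0.5734 -0.0986  0.0473]
bN [ 0.4643 -0.0946] [ 0.4643 -0.0941] [ 0.4644 -0.0947  0.0475]
lF [ 0.5737 -0.0587] [ 0.5745 -0.0579] [ 0.5743 -0.0587  0.0472]
lN [ 0.4658 -0.0546] [ 0.4639 -0.0562] [ 0.4645 -0.0545  0.0498]
rF [0.578 0.079] [0.578  0.0848] [0.5798 0.0795 0.0414]
rN [0.4699 0.0832] [0.4695 0.0877] [0.4705 0.0837 0.043 ]
EF EN (np.float64(0.32126490461044643), np.float64(-5.829803311013148))
BF BN (np.float64(0.3213654409935733), np.float64(-5.74892620136058))
BF EF (np.float64(0.4184138728780246), np.float64(84.35300193437456))
BN EN (np.float64(0.4179605770352554), np.float64(84.36693832763223))
lF lN (np.float64(0.10924247338365756), np.float64(-1.5457175680746778))
rF rN (np.float64(0.10836204158212383), np.float64(-1.8856811183792581))
bF bN (np.float64(0.1089564034103138), np.float64(-2.055155480556521))
rF bF (np.float64(0.1802682394857066), np.float64(88.46441742751566))
rN bN (np.float64(0.1799433100638703), np.float64(88.2759485594307))
tin [ 0.658  -0.0551  0.085 ]
cutter [0.405  0.0645 0.07  ]
jar [0.6815 0.1893 0.1   ]
```

Emit:
{"name": "send_rows", "arguments": {"series": [{"translation": [55,-30,0],"twist": -0.15,"jaw": 0.8},{"translation": [95,-75,0],"twist": -0.3,"jaw": 0.8},{"translation": [130,-125,0],"twist": -0.45,"jaw": 0.8},{"translation": [160,-175,0],"twist": -0.6,"jaw": 0.8},{"translation": [190,-225,0],"twist": -0.75,"jaw": 0.8}]}}

```text
clock: 0.72
position: [0.4239, 0.3525, 0.2217]
eef_rot: [-0.0, 0.539, 0.843, -0.001]
ft_force: [0.6, 0.2, -0.1]
opening: 0.8
```

Emit:
{"name": "send_rows", "arguments": {"series": [{"translation": [30,-50,0],"twist": -0.12,"jaw": 0.8},{"translation": [60,-100,0],"twist": -0.24,"jaw": 0.8},{"translation": [85,-155,0],"twist": -0.36,"jaw": 0.8},{"translation": [101,-200,-30],"twist": -0.465,"jaw": 0.8},{"translation": [101,-232,-70],"twist": -0.465,"jaw": 0.8}]}}

```text
clock: 1.35
position: [0.5267, 0.1186, 0.1517]
eef_rot: [0.0, 0.719, 0.695, 0.001]
ft_force: [-0.2, 0.6, 0.3]
opening: 0.802
```

Emit:
{"name": "send_rows", "arguments": {"series": [{"translation": [0,0,-30],"twist": 0,"jaw": 0.8},{"translation": [0,0,-60],"twist": 0,"jaw": 0.8},{"translation": [0,0,-80],"twist": 0,"jaw": 0.8},{"translation": [0,0,-90],"twist": 0,"jaw": 0.8},{"translation": [0,0,-90],"twist": 0,"jaw": 0.8}]}}

```text
clock: 1.98
position: [0.5262, 0.1185, 0.0612]
eef_rot: [-0.0, 0.719, 0.695, 0.0]
ft_force: [-0.1, 0.2, 0.2]
opening: 0.796
```

Emit:
{"name": "send_rows", "arguments": {"series": [{"translation": [0,0,-10],"twist": 0,"jaw": 0.8},{"translation": [0,0,-17],"twist": 0,"jaw": 0.8},{"translation": [0,0,-17],"twist": 0,"jaw": 0.8},{"translation": [0,-8,-17],"twist": 0,"jaw": 0.8},{"translation": [-1,-16,-17],"twist": 0,"jaw": 0.8}]}}

```text
clock: 2.6
position: [0.5255, 0.102, 0.0445]
eef_rot: [0.0, 0.719, 0.695, 0.0]
ft_force: [0.4, -0.2, 0.4]
opening: 0.801
```

Emit:
{"name": "send_rows", "arguments": {"series": [{"translation": [0,-5,0],"twist": 0,"jaw": 0.8},{"translation": [0,-10,0],"twist": 0,"jaw": 0.8},{"translation": [0,-15,0],"twist": 0,"jaw": 0.8},{"translation": [0,-20,0],"twist": 0,"jaw": 0.8},{"translation": [0,-25,0],"twist": 0,"jaw": 0.8}]}}

```text
clock: 3.22
position: [0.5256, 0.0768, 0.0446]
eef_rot: [0.0, 0.719, 0.695, 0.0]
ft_force: [-0.5, 1.4, 1.1]
opening: 0.8
```

Run:
```python
from h import *
a=snap('top','t1');b=snap('side','s1')
A=cv2.resize(np.array(a['frame'])[138:256,175:325,::-1],None,fx=2.6,fy=2.6,interpolation=2)
B=cv2.resize(np.array(b['frame'])[165:285,170:325,::-1],None,fx=2.6,fy=2.6,interpolation=2)
h=min(len(A),len(B));cv2.imwrite('pics/v1.png',np.hstack([A[:h],B[:h]]))
```

```text
(no output)
```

View pics/v1.png

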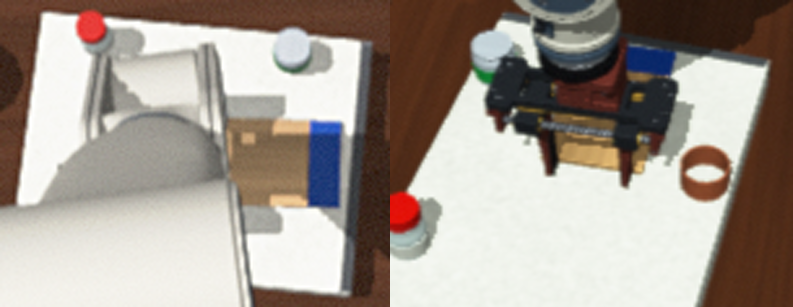

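The board is being pushed squarely: its blue front has moved from about 126 to 131 px (unscaled crop px), and both fingers sit on the rear edge, clear of the cutter. I'll continue with the turn included.

Emit:
{"name": "send_rows", "arguments": {"series": [{"translation": [0,-5,0],"twist": -0.013,"jaw": 0.8},{"translation": [0,-10,0],"twist": -0.026,"jaw": 0.8},{"translation": [-1,-15,0],"twist": -0.04,"jaw": 0.8},{"translation": [-1,-20,0],"twist": -0.053,"jaw": 0.8},{"translation": [-2,-25,0],"twist": -0.067,"jaw": 0.8}]}}

```text
clock: 3.95
position: [0.5234, 0.0511, 0.0444]
eef_rot: [0.0, 0.742, 0.67, 0.0]
ft_force: [0.5, 0.8, 0.2]
opening: 0.801
```

Emit:
{"name": "send_rows", "arguments": {"series": [{"translation": [0,-5,0],"twist": 0,"jaw": 0.8},{"translation": [-1,-10,0],"twist": 0,"jaw": 0.8},{"translation": [-1,-15,0],"twist": 0,"jaw": 0.8},{"translation": [-2,-20,0],"twist": 0,"jaw": 0.8},{"translation": [-2,-20,0],"twist": 0,"jaw": 0.8}]}}

```text
clock: 4.58
position: [0.5212, 0.0307, 0.0444]
eef_rot: [0.0, 0.743, 0.67, 0.0]
ft_force: [0.6, -0.2, 0.2]
opening: 0.8
```

```bash
cat > meas.py <<'E'
from m import *
E=np.array([.5188,-.1389]);th=np.radians(-5.8);ex=np.array([np.cos(th),np.sin(th)]);ey=np.array([-ex[1],ex[0]])
def line(c):  # blue/wood transition per row in the top picture -> block frame
    f=np.array(c['frame']).astype(float); s=f[:,:,2]-f[:,:,0]
    P=[]
    for v in range(150,250):
        r=s[v,230:345]; m=np.where(r>60)[0]
        if len(m)<5: continue
        i=m[0]; lo=np.median(r[max(0,i-6):i-2]); hi=np.median(r[i+2:m[-1]-1]); k=(lo+hi)/2
        if lo>-15: continue
        j=next(q for q in range(i-3,i+4) if r[q]<k<=r[q+1])
        P.append(ray(c,(230+j+(k-r[j])/(r[j+1]-r[j]),v),.048)[:2])
    return np.array(P)
def edge(c): # outer white/steel->counter edge not used; white->steel inner step, minus 14 mm
    f=np.array(c['frame']).astype(float).min(2);P=[]
    for v in list(range(172,183))+list(range(222,244)):
        r=f[v,290:325]; j=next((q for q in range(len(r)-1) if r[q]>=150>r[q+1]),None)
        if j is None: continue
        P.append(ray(c,(290+j+(r[j]-150)/(r[j]-r[j+1]),v),.04)[:2])
    return np.array(P)
def report(c):
    for n,P in(('line',line(c)),('inner steel',edge(c))):
        if len(P)<4: print(n,len(P));continue
        x=(P-E)@ex;y=(P-E)@ey;p=np.polyfit(x,y,1);r=y-np.polyval(p,x);ok=abs(r)<2*r.std()+1e-4;p=np.polyfit(x[ok],y[ok],1)
        xm=(x.min()+x.max())/2
        print(n,len(P),'x %.1f..%.1f'%(x.min()*1e3,x.max()*1e3),'y at mid %.1f mm'%(1e3*np.polyval(p,xm)),'angle %.2f'%np.degrees(np.arctan(p[0])),'rms %.1f'%(1e3*r[ok].std()))
E
python3 - <<'E'
from meas import *
report(np.load('pics/t0.npz')); report(snap('top','t2'))
print(ctrl.observe()['eef_rot'])
E
```

```text
line 33 x -60.5..43.8 y at mid 81.8 mm angle 3.57 rms 0.2
inner steel 33 x -136.7..96.3 y at mid 11.5 mm angle 0.06 rms 0.2
line 33 x -67.6..37.0 y at mid 16.8 mm angle -0.21 rms 0.2
inner steel 33 x -136.6..96.4 y at mid 11.0 mm angle 0.08 rms 0.1
[1.50400991e-04 7.42611966e-01 6.69721914e-01 5.62039850e-05]
```

Run:
```python
from meas import *
for tag in('t0','t2'):
    c=np.load(f'pics/{tag}.npz');f=c['frame'].astype(float);P=[]
    s=f[:,:,2]-f[:,:,0]*1
    if tag=='t0':
        for v in(175,235): print(c['frame'][v,303:323].tolist())
```

```text
[[239, 239, 233], [240, 239, 233], [242, 243, 238], [241, 241, 236], [240, 240, 236], [241, 241, 235], [241, 240, 235], [243, 242, 237], [231, 230, 220], [144, 144, 143], [87, 88, 92], [80, 84, 88], [82, 80, 86], [67, 57, 57], [59, 37, 31], [53, 33, 23], [61, 40, 28], [60, 37, 29], [58, 35, 31], [55, 36, 26]]
[[242, 241, 238], [244, 242, 239], [243, 243, 237], [219, 220, 210], [134, 134, 132], [89, 88, 91], [88, 90, 96], [91, 89, 95], [70, 59, 59], [56, 40, 32], [54, 33, 28], [55, 35, 23], [53, 35, 26], [49, 29, 11], [49, 25, 20], [57, 33, 23], [84, 52, 38], [93, 57, 40], [86, 54, 40], [94, 60, 42]]
```

```bash
cat >> meas.py <<'E'
def outer(c,rows=list(range(165,182))+list(range(222,244))):
    P=[];Q=[]
    f=np.array(c['frame']).astype(float)[:,:,2]
    for v in rows:
        r=f[v,295:325]
        for k,L in((162,Q),(58,P)):
            j=next((q for q in range(len(r)-1) if r[q]>=k>r[q+1]),None)
            if j is not None: L.append(ray(c,(295+j+(r[j]-k)/(r[j]-r[j+1]),v),.04)[:2])
    return np.array(P),np.array(Q)
E
python3 - <<'E'
from meas import *
for t in('t0','t2'):
    c=np.load(f'pics/{t}.npz')
    for P in outer(c):
        x=(P-E)@ex;y=(P-E)@ey;p=np.polyfit(x,y,1);print(t,1e3*np.polyval(p,[0,-15]),np.degrees(np.arctan(p[0])),1e3*(y-np.polyval(p,x)).std())
f=np.load('pics/t0.npz');g=f['frame'].astype(float)[:,:,2];P=[]
for v in range(155,232):
    r=g[v,170:205];j=next((q for q in range(len(r)-1) if r[q]<135<=r[q+1]),None)
    P.append(ray(f,(170+j+(135-r[j])/(r[j+1]-r[j]),v),.04)[:2])
P=np.array(P);y=(P-E)@ey;x=(P-E)@ex;p=np.polyfit(x,y,1);print('back',1e3*np.polyval(p,0),np.degrees(np.arctan(p[0])))
E
```

```text
t0 [ -2.01650726 -29.03052627] 0.10318584023824527 0.34709707308381565
t0 [12.01033401  0.20667286] 0.045086655105867936 0.18335308481067575
t2 [ -3.02219038 -69.33124551] 0.2532802836425174 3.4784037525784557
t2 [  17.09972186 -648.97227198] 2.542537370979387 13.902237788257647
back 419.7298886864327 0.029936424821256143
```

Emit:
{"name": "send_rows", "arguments": {"series": [{"translation": [0,-4,0],"twist": 0.003,"jaw": 0.8},{"translation": [-1,-8,0],"twist": 0.005,"jaw": 0.8},{"translation": [-1,-12,0],"twist": 0.005,"jaw": 0.8},{"translation": [-1.5,-15,0],"twist": 0.005,"jaw": 0.8},{"translation": [-1.5,-15,0],"twist": 0.005,"jaw": 0.8}]}}

```text
clock: 5.25
position: [0.5197, 0.0156, 0.0444]
eef_rot: [0.0, 0.741, 0.671, -0.0]
ft_force: [-0.0, 0.5, -0.6]
opening: 0.8
```

Run:
```python
from meas import *
c=snap('top','t3');report(c)
crop(c,255,145,80,110,5,'pics/v3.png')
```

```text
line 34 x -69.3..38.3 y at mid 1.7 mm angle 0.02 rms 0.3
inner steel 33 x -136.6..96.4 y at mid 15.4 mm angle -1.54 rms 12.6
```

View pics/v3.png

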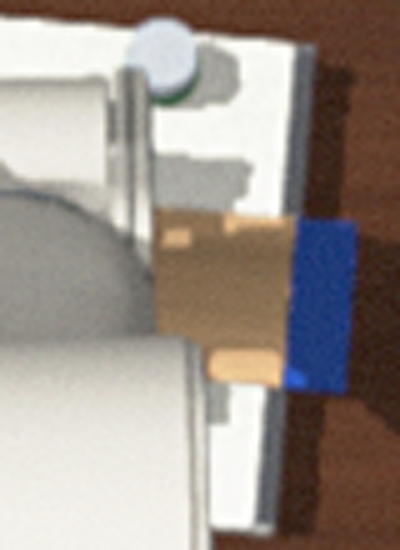

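By eye, the line runs (299,220)–(285,388) and the trim's outer edge is within about a pixel of it, while the sub-pixel fit leaves 2–3 mm to go. I'll back off to get both cameras' view unobstructed.

Emit:
{"name": "send_rows", "arguments": {"series": [{"translation": [1,12,0],"twist": 0,"jaw": 0.8},{"translation": [2,20,10],"twist": 0,"jaw": 0.8},{"translation": [2,20,70],"twist": 0,"jaw": 0.8},{"translation": [2,20,130],"twist": 0,"jaw": 0.8},{"translation": [2,60,170],"twist": 0,"jaw": 0.8}]}}

```text
clock: 5.92
position: [0.5226, 0.0756, 0.218]
eef_rot: [0.001, 0.742, 0.671, 0.001]
ft_force: [1.7, 0.4, -0.5]
opening: 0.799
```

Emit:
{"name": "send_rows", "arguments": {"series": [{"translation": [-20,50,10],"twist": 0,"jaw": 0.8},{"translation": [-40,105,10],"twist": 0,"jaw": 0.8},{"translation": [-60,160,10],"twist": 0,"jaw": 0.8},{"translation": [-85,215,10],"twist": 0,"jaw": 0.8},{"translation": [-115,265,10],"twist": 0,"jaw": 0.8}]}}

```text
clock: 6.55
position: [0.4064, 0.3431, 0.2289]
eef_rot: [0.001, 0.742, 0.671, 0.002]
ft_force: [0.6, -0.2, -0.2]
opening: 0.798
```

Emit:
{"name": "send_rows", "arguments": {"series": [{"translation": [-35,45,0],"twist": 0,"jaw": 0.8},{"translation": [-70,90,0],"twist": 0,"jaw": 0.8},{"translation": [-105,130,0],"twist": 0,"jaw": 0.8},{"translation": [-140,170,0],"twist": 0,"jaw": 0.8},{"translation": [-140,170,0],"twist": 0,"jaw": 0.8}]}}

```text
clock: 7.18
position: [0.2635, 0.5157, 0.2296]
eef_rot: [0.001, 0.74, 0.673, 0.003]
ft_force: [0.7, -0.7, 0.2]
opening: 0.801
```

Run:
```python
from meas import *
c=snap('top','t4');s=snap('side','s4');report(c)
f=c['frame'].astype(int)
for v in(195,205,212): print(v,[(int(a[0]),int(a[2])) for a in f[v,307:332]])
A=cv2.resize(c['frame'][150:250,250:335,::-1],None,fx=4.5,fy=4.5,interpolation=2)
B=cv2.resize(s['frame'][160:235,195:325,::-1],None,fx=3.2*1,fy=3.2,interpolation=2)
W=np.zeros((max(len(A),len(B)),A.shape[1]+B.shape[1],3),np.uint8);W[:len(A),:A.shape[1]]=A;W[:len(B),A.shape[1]:]=B
cv2.imwrite('pics/v4.png',W);print(A.shape,B.shape)
```

```text
line 34 x -69.2..38.4 y at mid 1.7 mm angle 0.25 rms 0.2
inner steel 33 x -136.7..96.3 y at mid 11.5 mm angle 0.08 rms 0.2
195 [(185, 110), (182, 110), (188, 115), (186, 112), (186, 107), (183, 110), (119, 119), (55, 169), (42, 183), (44, 180), (49, 183), (45, 182), (42, 180), (43, 181), (50, 186), (44, 182), (39, 178), (42, 187), (44, 179), (47, 99), (52, 25), (51, 13), (57, 22), (55, 23), (52, 25)]
205 [(213, 126), (217, 134), (215, 128), (213, 127), (213, 127), (159, 128), (90, 176), (43, 185), (41, 182), (42, 180), (39, 178), (46, 182), (44, 179), (51, 186), (43, 180), (44, 179), (48, 188), (45, 181), (43, 104), (45, 31), (53, 22), (44, 11), (55, 31), (55, 27), (48, 20)]
212 [(232, 146), (231, 146), (229, 138), (238, 145), (235, 147), (133, 155), (49, 176), (43, 183), (39, 179), (52, 185), (47, 183), (41, 178), (48, 187), (43, 181), (41, 178), (47, 185), (43, 178), (46, 143), (50, 68), (54, 25), (47, 19), (47, 21), (47, 19), (50, 17), (48, 24)]
(450, 382, 3) (240, 416, 3)
```

View pics/v4.png

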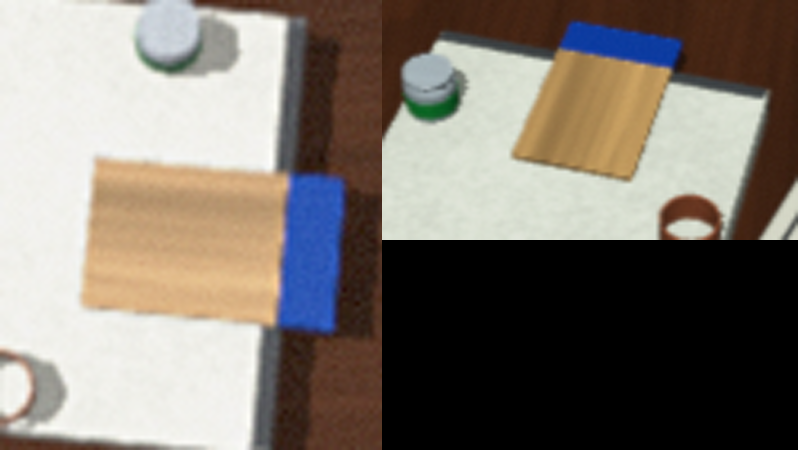

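```bash
cat > rect.py <<'E'
from meas import *
ys=np.arange(-60,40,.25)/1e3
def prof(c,xs,z):
    xs=np.array(xs)/1e3
    X=E[None,None]+xs[:,None,None]*ex+ys[None,:,None]*ey
    X=np.dstack([X,np.full(X.shape[:2],z)])
    p=X@np.array(c['R']).T+np.array(c['t']);p=p@np.array(c['intrinsics']).T;p=p[:,:,:2]/p[:,:,2:]
    return cv2.remap(np.array(c['frame']),p[:,:,0].astype(np.float32),p[:,:,1].astype(np.float32),cv2.INTER_LINEAR).astype(float).mean(0)
def cross(s,k,lo,hi):
    return [round(float(1e3*ys[i]),2) for i in range(len(s)-1) if lo<=1e3*ys[i]<=hi and (s[i]-k)*(s[i+1]-k)<0]
def rep(c,n):
    for xs in(range(-130,-90,2),range(60,100,2)):
        g=prof(c,xs,.04)[:,2];st=np.median(g[(ys>.002)&(ys<.008)]);w=np.median(g[ys>.025]);d=np.median(g[(ys>-.016)&(ys<-.008)])
        print(n,xs,'outer',cross(g,(st+d)/2,-8,6),'inner',cross(g,(st+w)/2,6,22))
    for xs in(range(-60,-25,2),range(-5,30,2)):
        q=prof(c,xs,.048);s=q[:,2]-q[:,0];b=s[(ys<-.01)&(ys>-.03)].mean();w=s[(ys>.015)].mean()
        print(n,xs,'line',cross(s,(b+w)/2,-15,15),'blue end',cross(q[:,2],(q[(ys<-.01)&(ys>-.03),2].mean()+q[ys<-.052,2].mean())/2,-52,-28))
E
python3 - <<'E'
from rect import *
for n in('t4','s4'): rep(np.load(f'pics/{n}.npz'),n)
E
```

```text
t4 range(-130, -90, 2) outer [-2.25] inner [12.0]
t4 range(60, 100, 2) outer [-2.0] inner [12.0]
t4 range(-60, -25, 2) line [1.5] blue end [-38.5]
t4 range(-5, 30, 2) line [1.75] blue end [-38.5]
s4 range(-130, -90, 2) outer [-3.5] inner [10.75]
s4 range(60, 100, 2) outer [-2.75] inner [11.5]
s4 range(-60, -25, 2) line [1.0] blue end [-39.25]
s4 range(-5, 30, 2) line [1.25] blue end [-39.0]
```

Both cameras agree, with strip width 14.0 mm and blue 40.0 mm as a check: the line is still 3.7–4.2 mm inside the edge and parallel to it. I'll go back for a final push of about 3.9 mm.

Emit:
{"name": "send_rows", "arguments": {"series": [{"translation": [35,-45,0],"twist": 0,"jaw": 0.8},{"translation": [70,-90,0],"twist": 0,"jaw": 0.8},{"translation": [105,-130,0],"twist": 0,"jaw": 0.8},{"translation": [140,-172,0],"twist": 0,"jaw": 0.8},{"translation": [165,-222,0],"twist": 0,"jaw": 0.8}]}}

```text
clock: 7.9
position: [0.4323, 0.2886, 0.2297]
eef_rot: [0.002, 0.741, 0.671, 0.002]
ft_force: [1.1, 0.3, -0.3]
opening: 0.796
```

Emit:
{"name": "send_rows", "arguments": {"series": [{"translation": [25,-50,0],"twist": 0,"jaw": 0.8},{"translation": [45,-105,0],"twist": 0,"jaw": 0.8},{"translation": [65,-160,0],"twist": 0,"jaw": 0.8},{"translation": [85,-215,-10],"twist": 0,"jaw": 0.8},{"translation": [93,-248,-50],"twist": 0,"jaw": 0.8}]}}

```text
clock: 8.52
position: [0.5277, 0.0367, 0.1816]
eef_rot: [0.004, 0.743, 0.67, 0.005]
ft_force: [-0.6, -0.2, -1.3]
opening: 0.797
```

```bash
python3 -c "
from cell import ctrl
o=ctrl.observe();print(o['position'],o['eef_rot'])"
```

```text
[0.52774866 0.03671673 0.18160149] [0.00393054 0.74267483 0.66962385 0.00474877]
```

Emit:
{"name": "send_rows", "arguments": {"series": [{"translation": [-6,3,-40],"twist": 0,"jaw": 0.8},{"translation": [-6,3,-85],"twist": 0,"jaw": 0.8},{"translation": [-6,3,-120],"twist": 0,"jaw": 0.8},{"translation": [-6,3,-132],"twist": 0,"jaw": 0.8},{"translation": [-6,3,-132],"twist": 0,"jaw": 0.8}]}}

```text
clock: 9.15
position: [0.5215, 0.039, 0.0496]
eef_rot: [0.004, 0.743, 0.669, 0.004]
ft_force: [0.0, 0.3, -0.4]
opening: 0.802
```

```bash
python3 -c "
from cell import ctrl
o=ctrl.observe();print(o['position'],o['eef_rot'])"
```

```text
[0.5214838  0.0390107  0.04962516] [0.00364694 0.74302321 0.6692416  0.0043468 ]
```

Emit:
{"name": "send_rows", "arguments": {"series": [{"translation": [0,0,-5],"twist": 0.005,"jaw": 0.8},{"translation": [0,-8,-5],"twist": 0.005,"jaw": 0.8},{"translation": [-1,-16,-5],"twist": 0.005,"jaw": 0.8},{"translation": [-2,-23,-5],"twist": 0.005,"jaw": 0.8},{"translation": [-2,-26.5,-5],"twist": 0.005,"jaw": 0.8}]}}

```text
clock: 9.78
position: [0.5195, 0.012, 0.0449]
eef_rot: [0.004, 0.742, 0.671, 0.005]
ft_force: [-0.5, 1.2, 0.8]
opening: 0.798
```

Run:
```python
from rect import *
o=ctrl.observe();print(o['position'],o['eef_rot'])
rep(snap('top','t5'),'t5')
```

```text
[0.51954487 0.01201824 0.04488046] [0.00369669 0.74158178 0.6708369  0.00454312]
t5 range(-130, -90, 2) outer [-2.0] inner [11.5]
t5 range(60, 100, 2) outer [-2.0] inner [11.0]
t5 range(-60, -25, 2) line [-1.75] blue end [-41.75]
t5 range(-5, 30, 2) line [-1.5] blue end [-41.5]
```

Emit:
{"name": "send_rows", "arguments": {"series": [{"translation": [0,-0.6,0],"twist": 0,"jaw": 0.8},{"translation": [0,-0.6,0],"twist": 0,"jaw": 0.8},{"translation": [1,10,0],"twist": 0,"jaw": 0.8},{"translation": [2,22,5],"twist": 0,"jaw": 0.8},{"translation": [2,22,60],"twist": 0,"jaw": 0.8}]}}

```text
clock: 10.45
position: [0.5191, 0.0352, 0.1027]
eef_rot: [0.001, 0.741, 0.671, 0.002]
ft_force: [1.8, 0.9, 0.3]
opening: 0.798
```

Emit:
{"name": "send_rows", "arguments": {"series": [{"translation": [0,0,60],"twist": 0,"jaw": 0.8},{"translation": [0,20,110],"twist": 0,"jaw": 0.8},{"translation": [-20,70,120],"twist": 0,"jaw": 0.8},{"translation": [-40,125,120],"twist": 0,"jaw": 0.8},{"translation": [-60,180,120],"twist": 0,"jaw": 0.8}]}}

```text
clock: 11.08
position: [0.4582, 0.2176, 0.2236]
eef_rot: [0.002, 0.741, 0.671, 0.002]
ft_force: [1.1, 0.6, 0.2]
opening: 0.801
```

Emit:
{"name": "send_rows", "arguments": {"series": [{"translation": [-25,50,0],"twist": 0,"jaw": 0.8},{"translation": [-55,100,0],"twist": 0,"jaw": 0.8},{"translation": [-90,150,0],"twist": 0,"jaw": 0.8},{"translation": [-130,195,0],"twist": 0,"jaw": 0.8},{"translation": [-170,240,0],"twist": 0,"jaw": 0.8}]}}

```text
clock: 11.7
position: [0.2859, 0.4595, 0.2241]
eef_rot: [0.001, 0.741, 0.672, 0.003]
ft_force: [0.7, 0.6, -0.1]
opening: 0.801
```

Emit:
{"name": "send_rows", "arguments": {"series": [{"translation": [-20,30,0],"twist": 0,"jaw": 0.8},{"translation": [-30,50,0],"twist": 0,"jaw": 0.8},{"translation": [-30,50,0],"twist": 0,"jaw": 0.8}]}}

```text
clock: 12.08
position: [0.2553, 0.5105, 0.2241]
eef_rot: [0.002, 0.74, 0.673, 0.003]
ft_force: [-0.1, -0.5, 0.4]
opening: 0.799
```

Run:
```python
from rect import *
rep(snap('top','t6'),'t6');rep(snap('side','s6'),'s6')
```

```text
t6 range(-130, -90, 2) outer [-2.25] inner [12.0]
t6 range(60, 100, 2) outer [-2.0] inner [12.0]
t6 range(-60, -25, 2) line [-2.75] blue end [-43.0]
t6 range(-5, 30, 2) line [-2.5] blue end [-42.75]
s6 range(-130, -90, 2) outer [-3.5] inner [10.75]
s6 range(60, 100, 2) outer [-2.75] inner [11.25]
s6 range(-60, -25, 2) line [-3.25] blue end [-43.25]
s6 range(-5, 30, 2) line [-3.0] blue end [-43.25]
```

View pics/s6.png

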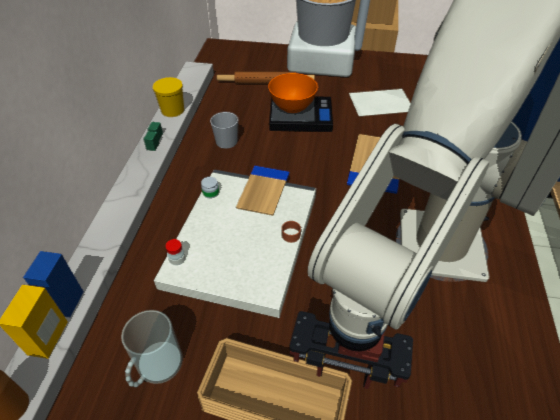

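View pics/t6.png

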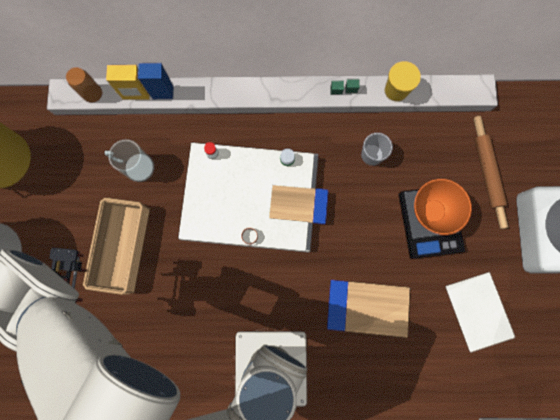

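The blue end sticks out over the steel edge in both views, at (320,206) top and (268,173) side. The jar, tin, cutter and everything else stand where they did. The line-to-edge offset is 0.5 mm past in the top view and 0.0 mm in the side view, parallel within about 0.3°. I'm handing in.

```bash
python3 -c "
from cell import ctrl
print(ctrl.hand_in())"
```

```text
the job is handed in; nothing more can be done
None
```

I pushed the smaller loaf board flat across the block with both fingers against its rear edge, turning it about 4° on the way. The blue end now sticks out over the steel-trimmed edge. I handed the job in at about 12 s with the arm clear of everything.

**Line on the edge:** the last pictures put the line between blue and wood about 0.5 mm past the edge in the top view and 0.0 mm in the side view. It is parallel to the edge within about 0.3°. My check widths came out right in both views: about 14 mm for the steel strip and 40 mm for the blue.

**Disagreements:**
- My first readings by eye placed the edge about 2 mm too far inwards. I corrected this with the sub-pixel measurement before the final push.
- The two cameras differ by about 1 mm on where the edge lies in the world. I used the line-to-edge distance within each view, which that shift does not affect.

**Everything else:** the spice jar, yeast tin, cutter and the other things looked unmoved in the last pictures. The highest force reading at the end of a move was about 2 N.

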